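Put the mixed-up reagent bottles back into their own holders

TASK

All four bottles in the round holders stand in each other's places. Put every bottle upright into the holder of its own colour: red cap in red, amber in brown, all-white in white, violet label in violet. The empty black holder is a spare that you may use on the way, and it must be empty again at the end; do not tip a bottle over or shift the rack of tubes.

Things in the scene. Friction and masses are not known exactly. Their poses are not given: they have to be found in the camera images.
- bottle_red_cap: small white round bottle with a RED screw cap, 84 mm tall; body 48 mm in diameter, straight to about 53 mm up and then a rounded shoulder to 70 mm, cap 28 mm in diameter from 70 to 84 mm; about 70 g. Stands in a holder (not the like bottle at the back of the bench). Origin: centre of its underside, z up
- bottle_amber: dark brown (AMBER) round bottle with a black screw cap, 94 mm tall; body 54 mm in diameter, straight to about 58 mm up and then a rounded shoulder to 79 mm, cap 30 mm in diameter from 80 to 94 mm; about 110 g. Stands in a holder (not the like bottle at the back of the bench). Origin: centre of its underside, z up
- bottle_white: all-WHITE round bottle with a white screw cap, 127 mm tall; body 69 mm in diameter, cap 40 mm in diameter from 108 to 127 mm (easiest to grip); about 160 g. Origin: centre of its underside, z up
- bottle_rinse: round bottle with a VIOLET label round its body and a slim white nozzle, 143 mm tall; body 61 mm in diameter, straight to about 78 mm up and then a sloping shoulder to 112 mm, nozzle collar 27 mm in diameter and straight from 113 to 131 mm (easiest to grip), tapering above that; about 210 g. Stands in a holder (not the like bottle at the back of the bench). Origin: centre of its underside, z up
- holder_red: low round bottle holder, 112 mm across its dark foot, with a round RED rim standing 15 mm above the bench (100 mm outside, 84 mm inside diameter) round a flat dark floor 5 mm above the bench, and a flat 4 mm high tab on one side, reaching 69 mm from the centre; fixed to the bench. Place of the bottle of this colour (red cap). Origin: centre of its underside, z up
- holder_brown: low round bottle holder, 112 mm across its dark foot, with a round BROWN rim standing 15 mm above the bench (100 mm outside, 84 mm inside diameter) round a flat dark floor 5 mm above the bench, and a flat 4 mm high tab on one side, reaching 69 mm from the centre; fixed to the bench. Place of the bottle of this colour (amber). Origin: centre of its underside, z up
- holder_white: low round bottle holder, 112 mm across its dark foot, with a round WHITE rim standing 15 mm above the bench (100 mm outside, 84 mm inside diameter) round a flat dark floor 5 mm above the bench, and a flat 4 mm high tab on one side, reaching 69 mm from the centre; fixed to the bench. Place of the bottle of this colour (all white). Origin: centre of its underside, z up
- holder_violet: low round bottle holder, 112 mm across its dark foot, with a round VIOLET rim standing 15 mm above the bench (100 mm outside, 84 mm inside diameter) round a flat dark floor 5 mm above the bench, and a flat 4 mm high tab on one side, reaching 69 mm from the centre; fixed to the bench. Place of the bottle of this colour (violet label). Origin: centre of its underside, z up
- holder_black: low round bottle holder, 112 mm across its dark foot, with a round BLACK rim standing 15 mm above the bench (100 mm outside, 84 mm inside diameter) round a flat dark floor 5 mm above the bench, and a flat 4 mm high tab on one side, reaching 69 mm from the centre; fixed to the bench. The spare: belongs to no bottle, empty at the start. Origin: centre of its underside, z up
- tube_rack: red rack full of small capped tubes, 144x244x78 mm, standing loose beside the holders: a bystander. Origin: centre of its underside
Things that resemble listed ones, but are neither listed nor needed, are in the scene too. What is shaped like the bottle_white but green is not meant. Leave any pink look-alike of the bottle_rinse alone.

How it is judged:
At the end, for the whole second after the job is handed in: Each bottle stands released, upright (within 0.1 rad) and at rest on the floor of the holder of its own colour, its centre within 20 mm of the holder's centre (any place inside the rim), the black holder is therefore empty, and the tube rack is within 25 mm of where it stood (horizontal distance between bottle_red_cap and holder_red below 0.02 m and z of bottle_red_cap in the frame of holder_red below 0.009 m and angle between each of bottle_red_cap, bottle_amber, bottle_white, bottle_rinse's own z axis and vertical below 0.1 rad and linear speed of each of bottle_red_cap, bottle_amber, bottle_white, bottle_rinse below 0.02 m/s and contact force between each of bottle_red_cap, bottle_amber, bottle_white, bottle_rinse and the fingers below 0.1 N and horizontal distance between bottle_amber and holder_brown below 0.02 m and z of bottle_amber in the frame of holder_brown below 0.009 m and horizontal distance between bottle_white and holder_white below 0.02 m and z of bottle_white in the frame of holder_white below 0.009 m and horizontal distance between bottle_rinse and holder_violet below 0.02 m and z of bottle_rinse in the frame of holder_violet below 0.009 m and distance of tube_rack from where it was at the start of the episode below 0.025 m); the robot touches nothing.
It fails at once if a bottle is tipped over (more than 0.7 rad) (angle between any of bottle_red_cap, bottle_amber, bottle_white, bottle_rinse's own z axis and vertical above 0.7 rad).
It fails at once if the tube rack is shifted by more than 25 mm (distance of tube_rack from where it was at the start of the episode above 0.025 m).
It also fails if it takes over 150 s, if anything falls off the work surface, if the arm or the gripper's body presses on something with over 40 N, if the wrist force passes 120 N, or if a joint passes its speed limit or range.

ROBOT

A 7-joint arm with a two-finger parallel gripper is mounted at the origin on a cart in front of the work surface, level with it; the furniture and walls round the work are solid. World frame = base frame: x ahead of the robot, y to its left, z up, the work surface at z = 0. Lengths are in m, angles in rad, forces in N, time in s.
With the tool pointing down it reaches from about 0.425 to 0.875 m from the base axis. Payload 8.4 kg.
Tool frame: the origin (TCP) lies on the centre line of the jaws, within the pads' length; the fingertips stand 25 mm ahead of it and the grasp point (between the pads) lies 6 mm ahead of it; z points along the fingers, y is the direction in which the jaws open and shut (so a half turn about z gives the same grasp; the last joint's range is limited). The gripper opens to 85 mm and grips with 20 to 120 N. Pads are 22 mm wide; open, the fingers measure 114 mm over their backs; the gripper's body (76 mm by 85 mm) begins 54 mm behind the grasp point. The pads swing forward as they close: fully open they stand 13 mm farther back than shut.
Start: joints at [-1.356, 0.333, 0.04, 1.465, -0.013, 1.343, -0.059], TCP at [0.201, 0.618, 0.256] pointing down, gripper open.
Joint ranges: [-2.58, 2.58], [-0.38, 2.09], [-1.3, 1.39], [0.25, 2.4], [-1.5, 4.64], [0.08, 2.09], [-2.65, 2.65]. Speed limits (rad/s): [2.22, 2.22, 2.79, 2.79, 3.14, 3.14, 3.14].

INTERFACE

Orientations are given as a unit quaternion [w, x, y, z].
In Python, from cell import arm gives the robot as it stands.
- The arm moves only by the tool carry_out, never from a script. Its argument "series" is a list of rows, each a list of 3 entries, a list of its own where there are three numbers: the shift along the tool's x, y, z in mm, then the turn, a rotation vector about the tool's x, y, z in degrees, then the opening, from -1 (shut) to 1 (fully open), so that 0 is half open. A call has 1 to 12 rows; each row is the pose to reach, as a shift and turn from the pose measured when the call began, along the tool's axes at that moment; what a row does not reach only later rows make up. A row lasts 1/10 s, in which the tool goes at most 50 mm and 8.59 degrees, less where a joint would pass 70% of its speed; a pose out of reach is approached as far as the arm can. A call with a gripper value outside its range is refused whole. The fingers move at their own pace and stop on an object; "squeeze" is the grip in N (left out, the last holds). Time passes only in rows, so rows that repeat a pose let the fingers close. It gives the time, the measured TCP pose, the force and the opening at its end, in the units of the state.
- arm.state(): the state, without advancing time (a new reading comes with each control period).
- arm.snapshot(name): name is "scene" or "top" or "wrist"; returns a dict with "image" (420x560x3 uint8, red, green, blue), "depth" (420x560 float32, m along the optical axis (not along the pixel's ray), 0 where there is no reading), "fx", "fy", "cx", "cy" (pixels), "rvec" (rotation vector, rad) and "tvec" (3), from world to camera coordinates, as OpenCV has them. Camera axes: x right, y down, z forward; pixel columns grow to the right and rows downward; lengths in m; the calibration is good to about 2 mm. A picture is of the moment at which its call begins.
- arm.sign_off(): hands the job in, once; it reports no verdict.
The state is a dict: "time": time; "joint_positions": joint angles; "qvel": joint speeds; "effort": joint torques, N m; "tcp_pos": TCP position; "ee_rot": TCP orientation; "force": force on the tool from outside, world axes, zero at the start; "wrist_torque": the same for the moment, N m; "gripper_width": opening from 0.0 (shut) to 1.0 (fully open).
Only numpy, scipy, OpenCV 4.12 (cv2) and the standard library are available. Lean on these libraries where they do the work, as an engineer would, in place of code of your own. Each camera call takes 0.05 s, during which the arm holds its last target. There are 200 camera calls.

## Working session

There is one attempt and no reset: what is moved stays moved. The work goes in short steps, Python scripts to look and compute and a tool call to move; the robot and the scene stay as the last step left them, time stands still between calls to the robot, and variables do not carry over. Pictures are saved under pics/ and viewed, on a budget of 14 in all, crops included, one or two more only if the job needs it, and the job is handed in when it is done.

Besides the shell and the picture viewer there is one more tool, called after ">>>" as name([rows], argument=value, ...), one row to a line, values as JSON. carry_out: Moves the arm, as the interface text tells. Its arguments: {"type":"object","properties":{"series":{"type":"array"},"squeeze":{"type":"number"}},"required":["series"]}

```bash
mkdir -p pics; cat > h.py <<'E'
import numpy as np, cv2
from cell import arm
def snap(n):
    s=arm.snapshot(n); np.savez('last_%s.npz'%n,**s); return s
def save(img,f): cv2.imwrite('pics/'+f,img[...,::-1])
def pt(s,u,v,d=None):
    d=float(s['depth'][int(v),int(u)]) if d is None else d
    c=np.array([(u-s['cx'])/s['fx']*d,(v-s['cy'])/s['fy']*d,d])
    R=cv2.Rodrigues(np.array(s['rvec'],float))[0]
    return R.T@(c-np.ravel(s['tvec']))
def cloud(s):
    v,u=np.mgrid[:420,:560]; d=s['depth']
    c=np.stack([(u-s['cx'])/s['fx']*d,(v-s['cy'])/s['fy']*d,d],-1)
    R=cv2.Rodrigues(np.array(s['rvec'],float))[0]
    return (c-np.ravel(s['tvec']))@R
def st():
    s=arm.state(); print({k:np.round(s[k],3) for k in('time','tcp_pos','ee_rot','force','gripper_width','joint_positions')})
E
python3 - <<'E'
from h import *
st()
for n in('top','scene'):
    s=snap(n); save(cv2.resize(s['image'],(784,588)),n+'1.png'); print(n,np.round([s['fx'],s['cx'],s['cy']],1), 'cam',np.round(-cv2.Rodrigues(np.array(s['rvec'],float))[0].T@np.ravel(s['tvec']),3))
E
```

```text
{'time': np.float64(0.0), 'tcp_pos': array([0.201, 0.618, 0.255]), 'ee_rot': array([-0.   ,  0.156,  0.988, -0.001]), 'force': array([ 0.375,  0.395, -0.806]), 'gripper_width': np.float64(0.997), 'joint_positions': array([-1.356,  0.334,  0.04 ,  1.466, -0.013,  1.343, -0.058])}
top [428.7 284.3 213.9] cam [0.417 0.098 1.195]
scene [450.9 279.  209.5] cam [ 0.025 -0.445  0.777]
```

View pics/top1.png

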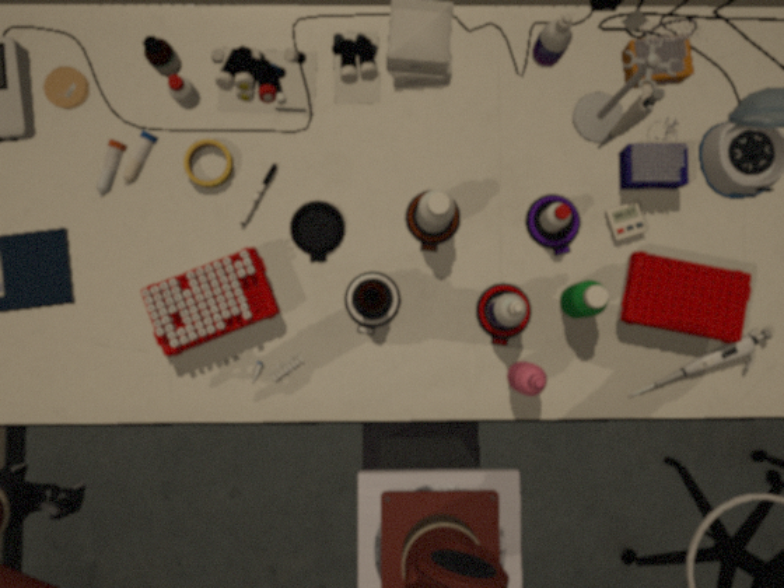

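View pics/scene1.png

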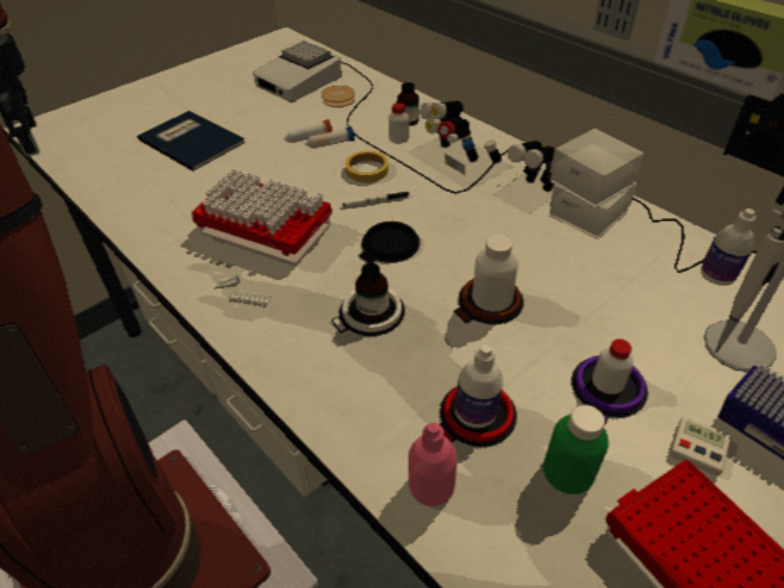

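Top picture (784×588): black holder (318,228), white bottle in brown (433,212), red-cap bottle in violet (556,218), amber in white (373,298), violet-label bottle in red (505,308). Could be mistaken: pink (527,378), green (584,298), back-of-bench red-cap (178,88), amber (158,52) and violet-label (550,42); empty red rack (688,297) vs. the full rack (210,300). The choices are the ones standing in the holders.

```bash
python3 - <<'E'
from h import *
from scipy.optimize import least_squares
s=dict(np.load('last_top.npz')); P=cloud(s); k=560/784
H={'black':(318,228),'brown':(433,218),'violet':(554,222),'white':(373,299),'red':(504,311)}
T={'brown(white)':(436,205,.127),'violet(red)':(562,212,.084),'white(amber)':(373,296,.094),'red(rinse)':(512,309,.135),'pink':(530,380,.14),'green':(596,296,.127)}
for n,(u,v) in H.items():
    c=pt(s,u*k,v*k, s['tvec'][2] if 0 else 1.18)
    m=(np.abs(P[...,2]-.0155)<.004)&(np.hypot(*(P[...,:2]-c[:2]).transpose(2,0,1))<.075)
    q=P[m]
    f=least_squares(lambda p:np.hypot(q[:,0]-p[0],q[:,1]-p[1])-.046,c[:2],loss='soft_l1',f_scale=.003)
    r=np.hypot(*(q[:,:2]-f.x).T); print(n,np.round(f.x,4),len(q),np.round([np.median(r),r.std()],4),'reach',round(np.hypot(*f.x),3))
for n,(u,v,h) in T.items():
    c=pt(s,u*k,v*k)
    m=(P[...,2]>h-.014)&(P[...,2]<h+.012)&(np.hypot(*(P[...,:2]-c[:2]).transpose(2,0,1))<.04)
    q=P[m]; print(n,'pix',np.round(c,4),len(q),'mid',np.round((q.min(0)+q.max(0))/2,4),'ext',np.round(np.ptp(q,0),3),'med',np.round(np.median(q,0),4))
m=(P[...,2]>.05)&(P[...,1]>.2)&(P[...,1]<.6)&(P[...,0]<.6)&(P[...,0]>.3);q=P[m];print('rack',q.min(0),q.max(0))
save(cv2.resize(s['image'][120:290,200:450],(750,510),interpolation=cv2.INTER_CUBIC),'crop.png')
E
```

```text
black [0.6351 0.2372] 246 [0.0457 0.0023] reach 0.678
brown [0.6566 0.0057] 177 [0.0461 0.0039] reach 0.657
violet [ 0.6469 -0.2359] 229 [0.0456 0.0052] reach 0.689
white [0.4916 0.1279] 239 [0.0458 0.0029] reach 0.508
red [ 0.4674 -0.1332] 225 [0.0458 0.0028] reach 0.486
brown(white) pix [0.6498 0.0098 0.1339] 219 mid [0.6557 0.005  0.124 ] ext [0.039 0.04  0.022] med [0.6545 0.0054 0.1296]
violet(red) pix [ 0.6464 -0.2309  0.086 ] 113 mid [ 0.6488 -0.2314  0.0812] ext [0.028 0.027 0.021] med [ 0.6476 -0.2298  0.0862]
white(amber) pix [0.4896 0.124  0.098 ] 119 mid [0.4919 0.1281 0.0917] ext [0.031 0.031 0.023] med [0.4932 0.1277 0.0965]
red(rinse) pix [ 0.4626 -0.1226  0.1377] 82 mid [ 0.4658 -0.1315  0.1343] ext [0.023 0.026 0.025] med [ 0.4644 -0.1282  0.1378]
pink pix [ 0.3365 -0.1553  0.1241] 85 mid [ 0.3342 -0.1673  0.1358] ext [0.023 0.024 0.019] med [ 0.3339 -0.165   0.1333]
green pix [ 0.4858 -0.2781  0.1225] 222 mid [ 0.4871 -0.2797  0.1224] ext [0.041 0.04  0.019] med [ 0.4867 -0.278   0.1247]
rack [0.38480778 0.30670432 0.05001888] [0.58894078 0.56696292 0.08345542]
```

View pics/crop.png

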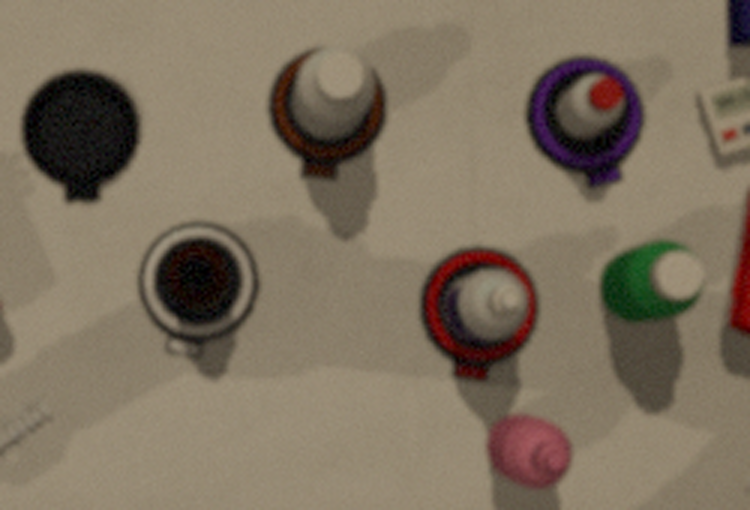

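The picture confirms the choices; heights, rim radii and reaches all fit the given sizes. Plan: white→black, amber→brown, white→white; violet→black, red→red, violet→violet. First I turn the tool so its axes match the world's.

>>> carry_out([
  [[-50,-35,0],[0,0,-8],1],
  [[-622,-443,0],[0,0,-18],1],
  [[-622,-443,0],[0,0,-18],1],
  [[-622,-443,0],[0,0,-18],1],
  [[-622,-443,0],[0,0,-18],1],
  [[-622,-443,0],[0,0,-18],1],
  [[-622,-443,0],[0,0,-18],1],
  [[-622,-443,0],[0,0,-18],1],
  [[-622,-443,0],[0,0,-18],1],
  [[-622,-443,0],[0,0,-18],1],
  [[-622,-443,0],[0,0,-18],1],
  [[-622,-443,0],[0,0,-18],1],
], squeeze=50)

```text
time: 1.3
tcp_pos: [0.5586, 0.1344, 0.256]
ee_rot: [-0.0, -0.0, 1.0, -0.001]
force: [0.9, 1.0, -0.6]
gripper_width: 0.997
```

>>> carry_out([
  [[-97,-129,0],[0,0,0],1],
  [[-97,-129,0],[0,0,0],1],
  [[-97,-129,0],[0,0,0],1],
  [[-97,-129,0],[0,0,0],1],
  [[-97,-129,0],[0,0,0],1],
  [[-97,-129,0],[0,0,0],1],
  [[-97,-129,40],[0,0,0],1],
  [[-97,-129,70],[0,0,0],1],
  [[-97,-129,90],[0,0,0],1],
  [[-97,-129,90],[0,0,0],1],
])

```text
time: 2.3
tcp_pos: [0.6532, 0.008, 0.1632]
ee_rot: [-0.003, -0.002, 1.0, -0.0]
force: [0.1, 0.3, 0.3]
gripper_width: 0.999
```

```bash
python3 - <<'E'
from h import *
st()
for n in('wrist','scene'):
    s=snap(n); save(s['image'],n+'2.png')
im=np.hstack([cv2.resize(np.load('last_%s.npz'%n)['image'],(400,300)) for n in('wrist','scene')]); save(im,'pair2.png')
E
```

```text
{'time': np.float64(2.3), 'tcp_pos': array([0.653, 0.008, 0.163]), 'ee_rot': array([-0.003, -0.002,  1.   , -0.   ]), 'force': array([0.11 , 0.285, 0.322]), 'gripper_width': np.float64(0.999), 'joint_positions': array([-0.439,  0.431,  0.472,  1.584, -0.206,  1.183,  1.65 ])}
```

View pics/pair2.png

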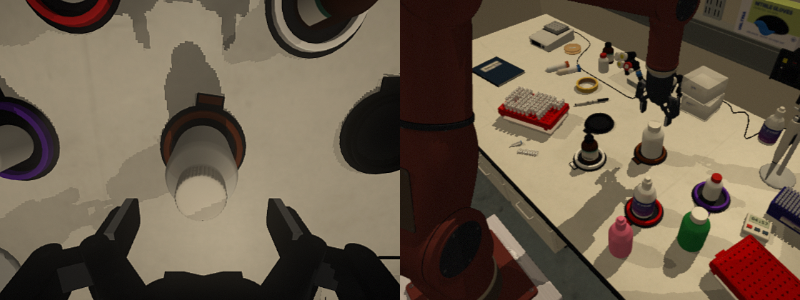

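The wrist view (left half) shows the white cap at (201,197), midway between the jaws at (135,215)/(272,215); heading is right. I go down and close.

>>> carry_out([
  [[-3,-3,15],[0,0,0],1],
  [[-3,-3,29],[0,0,0],1],
  [[-3,-3,29],[0,0,0],1],
  [[-3,-3,29],[0,0,0],0],
  [[-3,-3,29],[0,0,0],-1],
  [[-3,-3,29],[0,0,0],-1],
  [[-3,-3,29],[0,0,0],-1],
  [[-3,-3,29],[0,0,0],-1],
  [[-3,-3,29],[0,0,0],-1],
  [[-3,-3,29],[0,0,0],-1],
  [[-3,-3,29],[0,0,0],-1],
], squeeze=50)

```text
time: 3.5
tcp_pos: [0.6589, 0.0041, 0.1387]
ee_rot: [0.0, -0.001, 1.0, -0.0]
force: [-0.8, 1.5, 6.9]
gripper_width: 0.446
```

>>> carry_out([
  [[0,0,-15],[0,0,0],-1],
  [[0,0,-45],[0,0,0],-1],
  [[0,0,-70],[0,0,0],-1],
  [[5,40,-70],[0,0,0],-1],
  [[10,80,-70],[0,0,0],-1],
  [[14,120,-70],[0,0,0],-1],
  [[17,160,-70],[0,0,0],-1],
  [[20,195,-70],[0,0,0],-1],
  [[21,220,-70],[0,0,0],-1],
  [[21,233,-70],[0,0,0],-1],
  [[21,233,-70],[0,0,0],-1],
  [[21,233,-70],[0,0,0],-1],
])

```text
time: 4.7
tcp_pos: [0.6376, 0.2351, 0.2088]
ee_rot: [0.001, -0.001, 1.0, -0.001]
force: [0.4, -0.8, -2.4]
gripper_width: 0.446
```

>>> carry_out([
  [[0,2,25],[0,0,0],-1],
  [[0,2,45],[0,0,0],-1],
  [[0,2,58],[0,0,0],-1],
  [[0,2,65],[0,0,0],-1],
  [[0,2,69],[0,0,0],-1],
  [[0,2,70],[0,0,0],-1],
  [[0,2,70],[0,0,0],-1],
  [[0,2,70],[0,0,0],-1],
])

```text
time: 5.5
tcp_pos: [0.6381, 0.2372, 0.1396]
ee_rot: [0.001, -0.001, 1.0, -0.001]
force: [-0.2, 0.5, -1.2]
gripper_width: 0.448
```

>>> carry_out([
  [[0,0,0],[0,0,0],0.2],
  [[0,0,0],[0,0,0],1],
  [[0,0,0],[0,0,0],1],
  [[0,0,0],[0,0,0],1],
  [[0,0,-20],[0,0,0],1],
  [[0,0,-50],[0,0,0],1],
  [[30,-22,-60],[0,0,0],1],
  [[65,-49,-60],[0,0,0],1],
  [[100,-75,-60],[0,0,0],1],
  [[130,-97,-60],[0,0,0],1],
  [[146,-109,-60],[0,0,0],1],
  [[146,-109,-60],[0,0,0],1],
])

```text
time: 6.7
tcp_pos: [0.4906, 0.1263, 0.1999]
ee_rot: [0.001, 0.0, 1.0, 0.0]
force: [1.8, -0.3, 0.1]
gripper_width: 1.002
```

>>> carry_out([
  [[0,0,0],[0,0,0],1],
  [[0,0,0],[0,0,0],1],
])

```text
time: 6.9
tcp_pos: [0.4912, 0.1267, 0.2001]
ee_rot: [0.001, 0.0, 1.0, 0.0]
force: [-0.5, -0.2, 0.1]
gripper_width: 1.005
```

```bash
python3 - <<'E'
from h import *
st()
for n in('wrist','scene'): snap(n)
im=np.hstack([cv2.resize(np.load('last_%s.npz'%n)['image'],(400,300)) for n in('wrist','scene')]); save(im,'pair3.png')
E
```

```text
{'time': np.float64(6.9), 'tcp_pos': array([0.491, 0.127, 0.2  ]), 'ee_rot': array([0.001, 0.   , 1.   , 0.   ]), 'force': array([-0.482, -0.197,  0.075]), 'gripper_width': np.float64(1.005), 'joint_positions': array([-0.754,  0.074,  0.436,  1.903, -0.033,  1.169,  1.265])}
```

View pics/pair3.png

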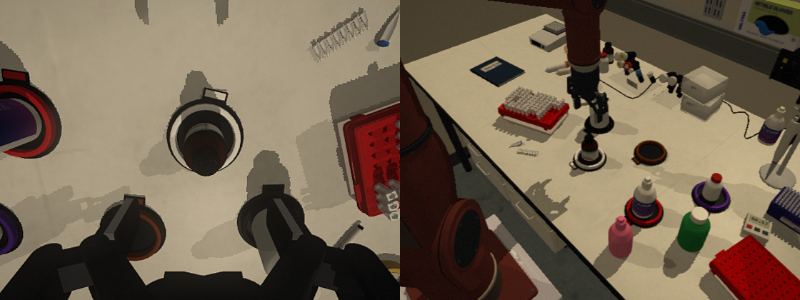

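The wrist view shows the amber cap at (207,165) between the jaws, brown now empty, white standing in the black holder.

>>> carry_out([
  [[-1,1,40],[0,0,0],1],
  [[-1,1,70],[0,0,0],1],
  [[-1,1,86],[0,0,0],1],
  [[-1,1,91],[0,0,0],1],
  [[-1,1,91],[0,0,0],1],
  [[-1,1,91],[0,0,0],0],
  [[-1,1,91],[0,0,0],-1],
  [[-1,1,91],[0,0,0],-1],
  [[-1,1,91],[0,0,0],-1],
  [[-1,1,91],[0,0,0],-1],
  [[-1,1,91],[0,0,0],-1],
  [[-1,1,91],[0,0,0],-1],
])

```text
time: 8.2
tcp_pos: [0.493, 0.128, 0.1096]
ee_rot: [0.002, 0.0, 1.0, 0.0]
force: [-0.4, 0.3, 6.3]
gripper_width: 0.327
```

>>> carry_out([
  [[0,0,-15],[0,0,0],-1],
  [[0,0,-45],[0,0,0],-1],
  [[0,0,-60],[0,0,0],-1],
  [[-32,-24,-60],[0,0,0],-1],
  [[-64,-48,-60],[0,0,0],-1],
  [[-96,-72,-60],[0,0,0],-1],
  [[-128,-95,-60],[0,0,0],-1],
  [[-152,-113,-60],[0,0,0],-1],
  [[-164,-122,-60],[0,0,0],-1],
  [[-164,-122,-60],[0,0,0],-1],
  [[-164,-122,-60],[0,0,0],-1],
  [[-164,-122,-60],[0,0,0],-1],
])

```text
time: 9.4
tcp_pos: [0.656, 0.0071, 0.1699]
ee_rot: [0.001, -0.001, 1.0, 0.001]
force: [-0.2, 0.4, -0.4]
gripper_width: 0.327
```

>>> carry_out([
  [[0,0,25],[0,0,0],-1],
  [[0,0,45],[0,0,0],-1],
  [[0,0,54],[0,0,0],-1],
  [[0,0,58],[0,0,0],-1],
  [[0,0,60],[0,0,0],-1],
  [[0,0,60],[0,0,0],-1],
  [[0,0,60],[0,0,0],-1],
])

```text
time: 10.1
tcp_pos: [0.6567, 0.0072, 0.1108]
ee_rot: [0.002, -0.001, 1.0, 0.001]
force: [-0.5, -0.5, -0.3]
gripper_width: 0.325
```

>>> carry_out([
  [[0,0,1],[0,0,0],-1],
  [[0,0,1],[0,0,0],0.2],
  [[0,0,1],[0,0,0],1],
  [[0,0,1],[0,0,0],1],
  [[0,0,-20],[0,0,0],1],
  [[0,0,-60],[0,0,0],1],
  [[0,0,-90],[0,0,0],1],
  [[5,45,-90],[0,0,0],1],
  [[9,95,-90],[0,0,0],1],
  [[13,145,-90],[0,0,0],1],
  [[17,190,-90],[0,0,0],1],
  [[19,230,-90],[0,0,0],1],
])

```text
time: 11.3
tcp_pos: [0.6363, 0.24, 0.2012]
ee_rot: [0.002, -0.001, 1.0, 0.001]
force: [1.0, -0.2, -0.2]
gripper_width: 1.003
```

>>> carry_out([
  [[0,0,0],[0,0,0],1],
  [[0,0,0],[0,0,0],1],
])

```text
time: 11.5
tcp_pos: [0.6357, 0.2417, 0.2009]
ee_rot: [0.002, -0.003, 1.0, 0.001]
force: [0.1, -0.2, -0.2]
gripper_width: 0.999
```

```bash
python3 - <<'E'
from h import *
st()
for n in('wrist','scene'): snap(n)
im=np.hstack([cv2.resize(np.load('last_%s.npz'%n)['image'],(400,300)) for n in('wrist','scene')]); save(im,'pair4.png')
E
```

```text
{'time': np.float64(11.5), 'tcp_pos': array([0.636, 0.242, 0.201]), 'ee_rot': array([ 0.002, -0.003,  1.   ,  0.001]), 'force': array([ 0.088, -0.176, -0.157]), 'gripper_width': np.float64(0.999), 'joint_positions': array([-0.759,  0.447,  0.455,  1.477, -0.202,  1.26 ,  1.294])}
```

View pics/pair4.png

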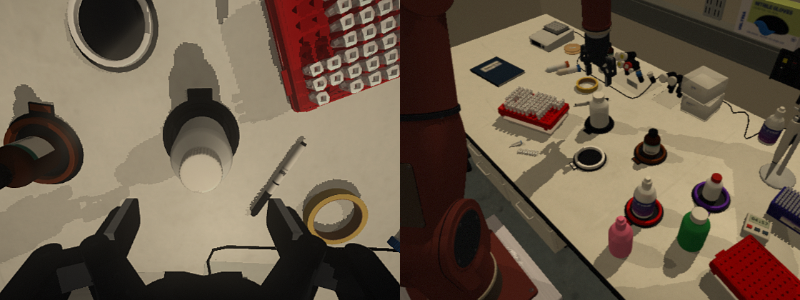

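Amber stands in brown (scene half, 650,150), the white cap at (200,170) is between the jaws over the black holder.

>>> carry_out([
  [[-2,-5,30],[0,0,0],1],
  [[-2,-5,52],[0,0,0],1],
  [[-2,-5,62],[0,0,0],1],
  [[-2,-5,62],[0,0,0],1],
  [[-2,-5,62],[0,0,0],0],
  [[-2,-5,62],[0,0,0],-1],
  [[-2,-5,62],[0,0,0],-1],
  [[-2,-5,62],[0,0,0],-1],
  [[-2,-5,62],[0,0,0],-1],
  [[-2,-5,62],[0,0,0],-1],
  [[-2,-5,62],[0,0,0],-1],
])

```text
time: 12.7
tcp_pos: [0.6397, 0.2339, 0.1407]
ee_rot: [0.003, -0.001, 1.0, 0.001]
force: [0.5, 0.3, 6.1]
gripper_width: 0.445
```

>>> carry_out([
  [[0,0,-15],[0,0,0],-1],
  [[0,0,-45],[0,0,0],-1],
  [[0,0,-70],[0,0,0],-1],
  [[32,-24,-70],[0,0,0],-1],
  [[64,-48,-70],[0,0,0],-1],
  [[96,-71,-70],[0,0,0],-1],
  [[122,-90,-70],[0,0,0],-1],
  [[138,-102,-70],[0,0,0],-1],
  [[144,-106,-70],[0,0,0],-1],
  [[144,-106,-70],[0,0,0],-1],
  [[144,-106,-70],[0,0,0],-1],
  [[144,-106,-70],[0,0,0],-1],
])

```text
time: 13.9
tcp_pos: [0.4961, 0.1282, 0.2096]
ee_rot: [0.003, -0.001, 1.0, 0.001]
force: [-0.1, 0.0, -1.6]
gripper_width: 0.446
```

>>> carry_out([
  [[0,0,25],[0,0,0],-1],
  [[0,0,45],[0,0,0],-1],
  [[0,0,58],[0,0,0],-1],
  [[0,0,65],[0,0,0],-1],
  [[0,0,69],[0,0,0],-1],
  [[0,0,70],[0,0,0],-1],
  [[0,0,70],[0,0,0],-1],
  [[0,0,70],[0,0,0],-1],
])

```text
time: 14.7
tcp_pos: [0.4973, 0.1286, 0.1406]
ee_rot: [0.004, -0.001, 1.0, 0.001]
force: [0.0, 0.5, 4.6]
gripper_width: 0.444
```

>>> carry_out([
  [[0,0,0],[0,0,0],0.2],
  [[0,0,0],[0,0,0],1],
  [[0,0,0],[0,0,0],1],
  [[0,0,-25],[0,0,0],1],
  [[0,0,-60],[0,0,0],1],
  [[0,0,-80],[0,0,0],1],
  [[5,-45,-80],[0,0,0],1],
  [[11,-95,-80],[0,0,0],1],
  [[17,-145,-80],[0,0,0],1],
  [[23,-190,-80],[0,0,0],1],
  [[28,-235,-80],[0,0,0],1],
  [[31,-260,-80],[0,0,0],1],
])

```text
time: 15.9
tcp_pos: [0.4651, -0.1355, 0.2199]
ee_rot: [0.005, 0.001, 1.0, 0.001]
force: [0.7, 0.2, -1.1]
gripper_width: 0.999
```

>>> carry_out([
  [[0,-1,0],[0,0,0],1],
  [[0,-1,0],[0,0,0],1],
  [[0,-1,0],[0,0,0],1],
])

```text
time: 16.2
tcp_pos: [0.4654, -0.1351, 0.2198]
ee_rot: [0.004, 0.0, 1.0, 0.002]
force: [-0.8, 0.4, -0.1]
gripper_width: 1.001
```

```bash
python3 - <<'E'
from h import *
st()
for n in('wrist','scene'): snap(n)
im=np.hstack([cv2.resize(np.load('last_%s.npz'%n)['image'],(400,300)) for n in('wrist','scene')]); save(im,'pair5.png')
E
```

```text
{'time': np.float64(16.2), 'tcp_pos': array([ 0.465, -0.135,  0.22 ]), 'ee_rot': array([0.004, 0.   , 1.   , 0.002]), 'force': array([-0.798,  0.431, -0.102]), 'gripper_width': np.float64(1.001), 'joint_positions': array([-0.55 , -0.017,  0.749,  1.941,  0.007,  1.205,  1.767])}
```

View pics/pair5.png

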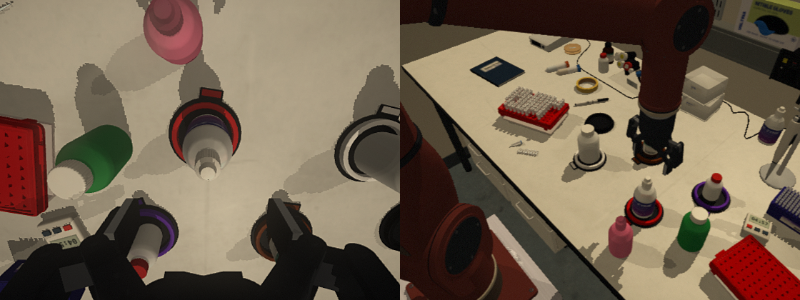

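White is in its holder. The nozzle at (208,171) lies about 3 mm toward +y of the jaw centre (203), agreeing with my measurement.

>>> carry_out([
  [[-1,3,30],[0,0,0],1],
  [[-1,3,55],[0,0,0],1],
  [[-1,3,70],[0,0,0],1],
  [[-1,3,77],[0,0,0],1],
  [[-1,3,77],[0,0,0],1],
  [[-1,3,77],[0,0,0],0],
  [[-1,3,77],[0,0,0],-1],
  [[-1,3,77],[0,0,0],-1],
  [[-1,3,77],[0,0,0],-1],
  [[-1,3,77],[0,0,0],-1],
  [[-1,3,77],[0,0,0],-1],
  [[-1,3,77],[0,0,0],-1],
])

```text
time: 17.5
tcp_pos: [0.4676, -0.1317, 0.1435]
ee_rot: [0.005, -0.0, 1.0, 0.002]
force: [-1.4, 0.9, 6.1]
gripper_width: 0.288
```

>>> carry_out([
  [[0,0,-15],[0,0,0],-1],
  [[0,0,-50],[0,0,0],-1],
  [[0,0,-90],[0,0,0],-1],
  [[0,0,-125],[0,0,0],-1],
  [[0,0,-145],[0,0,0],-1],
  [[-12,27,-145],[0,0,0],-1],
  [[-28,62,-145],[0,0,0],-1],
  [[-45,100,-145],[0,0,0],-1],
  [[-62,138,-145],[0,0,0],-1],
  [[-80,176,-145],[0,0,0],-1],
  [[-97,214,-145],[0,0,0],-1],
  [[-114,252,-145],[0,0,0],-1],
])

```text
time: 18.7
tcp_pos: [0.5803, 0.1215, 0.29]
ee_rot: [0.005, -0.0, 1.0, 0.002]
force: [1.1, -0.7, -2.1]
gripper_width: 0.289
```

Target TCP (0.636, 0.237).

>>> carry_out([
  [[-16,34,0],[0,0,0],-1],
  [[-33,68,0],[0,0,0],-1],
  [[-48,98,0],[0,0,0],-1],
  [[-56,115,0],[0,0,0],-1],
  [[-56,115,0],[0,0,0],-1],
  [[-56,115,0],[0,0,0],-1],
  [[-56,115,40],[0,0,0],-1],
  [[-56,115,80],[0,0,0],-1],
  [[-56,115,110],[0,0,0],-1],
  [[-56,115,128],[0,0,0],-1],
  [[-56,115,136],[0,0,0],-1],
  [[-56,115,136],[0,0,0],-1],
])

```text
time: 19.9
tcp_pos: [0.637, 0.2358, 0.1543]
ee_rot: [0.004, 0.0, 1.0, 0.001]
force: [0.5, -0.3, -2.0]
gripper_width: 0.289
```

>>> carry_out([
  [[0,1,5],[0,0,0],-1],
  [[0,1,9],[0,0,0],-1],
  [[0,1,11],[0,0,0],-1],
  [[0,1,11],[0,0,0],-1],
  [[0,1,11],[0,0,0],0.2],
  [[0,1,11],[0,0,0],1],
  [[0,1,11],[0,0,0],1],
  [[0,1,-10],[0,0,0],1],
  [[0,1,-40],[0,0,0],1],
  [[0,1,-66],[0,0,0],1],
  [[0,-40,-66],[0,0,0],1],
  [[0,-90,-66],[0,0,0],1],
])

```text
time: 21.1
tcp_pos: [0.6366, 0.1477, 0.221]
ee_rot: [0.005, -0.002, 1.0, 0.002]
force: [1.3, -1.8, -0.4]
gripper_width: 0.999
```

>>> carry_out([
  [[-2,-50,0],[0,0,0],1],
  [[-4,-100,0],[0,0,0],1],
  [[-5,-150,0],[0,0,0],1],
  [[-7,-200,0],[0,0,0],1],
  [[-8,-250,0],[0,0,0],1],
  [[-10,-300,10],[0,0,0],1],
  [[-11,-340,20],[0,0,0],1],
  [[-12,-370,20],[0,0,0],1],
  [[-12,-379,20],[0,0,0],1],
  [[-12,-379,20],[0,0,0],1],
  [[-12,-379,20],[0,0,0],1],
])

```text
time: 22.2
tcp_pos: [0.6511, -0.2295, 0.1998]
ee_rot: [0.005, -0.003, 1.0, 0.002]
force: [0.1, 0.5, 0.3]
gripper_width: 0.998
```

```bash
python3 - <<'E'
from h import *
st()
for n in('wrist','scene'): snap(n)
im=np.hstack([cv2.resize(np.load('last_%s.npz'%n)['image'],(400,300)) for n in('wrist','scene')]); save(im,'pair6.png')
E
```

```text
{'time': np.float64(22.2), 'tcp_pos': array([ 0.651, -0.23 ,  0.2  ]), 'ee_rot': array([ 0.005, -0.003,  1.   ,  0.002]), 'force': array([0.053, 0.468, 0.272]), 'gripper_width': np.float64(0.998), 'joint_positions': array([-0.169,  0.499,  0.635,  1.459, -0.31 ,  1.275,  2.073])}
```

View pics/pair6.png

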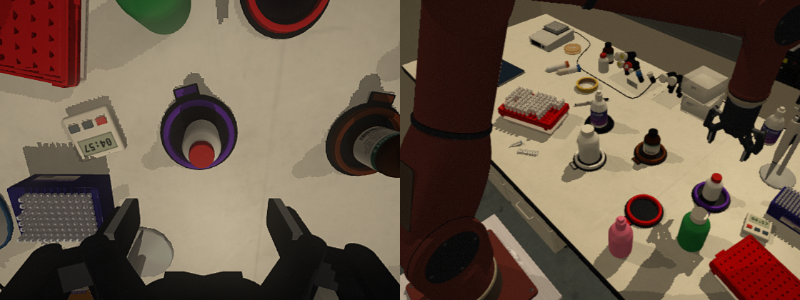

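The red cap at (202,152) is centred between the jaws (203); violet bottle stands in black; red holder empty.

>>> carry_out([
  [[1,-2,40],[0,0,0],1],
  [[1,-2,75],[0,0,0],1],
  [[1,-2,95],[0,0,0],1],
  [[1,-2,102],[0,0,0],1],
  [[1,-2,102],[0,0,0],1],
  [[1,-2,102],[0,0,0],0],
  [[1,-2,102],[0,0,0],-1],
  [[1,-2,102],[0,0,0],-1],
  [[1,-2,102],[0,0,0],-1],
  [[1,-2,102],[0,0,0],-1],
  [[1,-2,102],[0,0,0],-1],
  [[1,-2,102],[0,0,0],-1],
])

```text
time: 23.5
tcp_pos: [0.6519, -0.2305, 0.0989]
ee_rot: [0.006, -0.004, 1.0, 0.002]
force: [-0.9, 0.5, 7.1]
gripper_width: 0.309
```

>>> carry_out([
  [[0,0,-15],[0,0,0],-1],
  [[0,0,-45],[0,0,0],-1],
  [[0,0,-60],[0,0,0],-1],
  [[30,16,-60],[0,0,0],-1],
  [[65,35,-60],[0,0,0],-1],
  [[100,54,-60],[0,0,0],-1],
  [[135,73,-60],[0,0,0],-1],
  [[163,88,-60],[0,0,0],-1],
  [[181,98,-60],[0,0,0],-1],
  [[181,98,-60],[0,0,0],-1],
  [[181,98,-60],[0,0,0],-1],
  [[181,98,-60],[0,0,0],-1],
])

```text
time: 24.7
tcp_pos: [0.4704, -0.1346, 0.1577]
ee_rot: [0.006, -0.003, 1.0, 0.002]
force: [0.5, -0.3, -0.9]
gripper_width: 0.308
```

>>> carry_out([
  [[0,0,25],[0,0,0],-1],
  [[0,0,45],[0,0,0],-1],
  [[0,0,54],[0,0,0],-1],
  [[0,0,58],[0,0,0],-1],
  [[0,0,60],[0,0,0],-1],
  [[0,0,60],[0,0,0],-1],
  [[0,0,60],[0,0,0],-1],
])

```text
time: 25.4
tcp_pos: [0.4722, -0.1349, 0.099]
ee_rot: [0.007, -0.003, 1.0, 0.002]
force: [-1.5, -0.9, 5.6]
gripper_width: 0.306
```

>>> carry_out([
  [[0,0,0],[0,0,0],0.2],
  [[0,0,0],[0,0,0],1],
  [[0,0,0],[0,0,0],1],
  [[0,0,-25],[0,0,0],1],
  [[0,0,-70],[0,0,0],1],
  [[0,0,-110],[0,0,0],1],
  [[-10,22,-121],[0,0,0],1],
  [[-28,63,-121],[0,0,0],1],
  [[-46,104,-121],[0,0,0],1],
  [[-64,145,-121],[0,0,0],1],
  [[-82,186,-121],[0,0,0],1],
  [[-100,227,-121],[0,0,0],1],
])

```text
time: 26.6
tcp_pos: [0.5695, 0.0941, 0.2224]
ee_rot: [0.007, -0.003, 1.0, 0.002]
force: [1.1, 0.1, -0.6]
gripper_width: 0.997
```

>>> carry_out([
  [[-20,43,0],[0.2,0.8,0.3],1],
  [[-40,84,0],[0.2,0.8,0.3],1],
  [[-58,122,0],[0.2,0.8,0.3],1],
  [[-68,143,0],[0.2,0.8,0.3],1],
  [[-68,143,0],[0.2,0.8,0.3],1],
  [[-68,143,0],[0.2,0.8,0.3],1],
  [[-68,143,0],[0.2,0.8,0.3],1],
])

```text
time: 27.3
tcp_pos: [0.6365, 0.2358, 0.224]
ee_rot: [0.0, 0.0, 1.0, 0.0]
force: [0.2, 0.2, 0.5]
gripper_width: 1.002
```

```bash
python3 - <<'E'
from h import *
st()
for n in('wrist','scene'): snap(n)
im=np.hstack([cv2.resize(np.load('last_%s.npz'%n)['image'],(400,300)) for n in('wrist','scene')]); save(im,'pair7.png')
E
```

```text
{'time': np.float64(27.3), 'tcp_pos': array([0.637, 0.236, 0.224]), 'ee_rot': array([0., 0., 1., 0.]), 'force': array([0.185, 0.212, 0.462]), 'gripper_width': np.float64(1.002), 'joint_positions': array([-0.738,  0.43 ,  0.438,  1.447, -0.184,  1.305,  1.283])}
```

View pics/pair7.png

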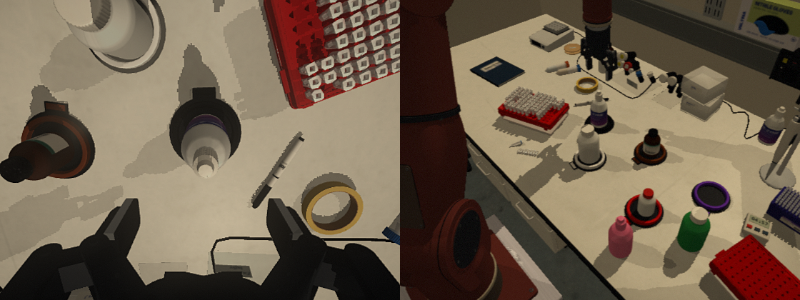

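The red-cap bottle stands in red, the violet holder is empty; the nozzle at (206,170) is centred between the jaws.

>>> carry_out([
  [[0,1,40],[0,0,0],1],
  [[0,1,65],[0,0,0],1],
  [[0,1,77],[0,0,0],1],
  [[0,1,81],[0,0,0],1],
  [[0,1,81],[0,0,0],1],
  [[0,1,81],[0,0,0],0],
  [[0,1,81],[0,0,0],-1],
  [[0,1,81],[0,0,0],-1],
  [[0,1,81],[0,0,0],-1],
  [[0,1,81],[0,0,0],-1],
  [[0,1,81],[0,0,0],-1],
  [[0,1,81],[0,0,0],-1],
])

```text
time: 28.6
tcp_pos: [0.6369, 0.2373, 0.1441]
ee_rot: [0.001, 0.0, 1.0, 0.001]
force: [-0.3, 0.5, 5.7]
gripper_width: 0.284
```

>>> carry_out([
  [[0,0,-15],[0,0,0],-1],
  [[0,0,-50],[0,0,0],-1],
  [[0,0,-90],[0,0,0],-1],
  [[0,0,-125],[0,0,0],-1],
  [[0,0,-145],[0,0,0],-1],
  [[-1,-30,-145],[0,0,0],-1],
  [[-2,-70,-145],[0,0,0],-1],
  [[-3,-110,-145],[0,0,0],-1],
  [[-4,-150,-145],[0,0,0],-1],
  [[-5,-190,-145],[0,0,0],-1],
  [[-6,-230,-145],[0,0,0],-1],
  [[-6,-270,-145],[0,0,0],-1],
])

```text
time: 29.8
tcp_pos: [0.6421, -0.0347, 0.2893]
ee_rot: [0.001, 0.0, 1.0, 0.001]
force: [-0.1, -0.8, -2.7]
gripper_width: 0.285
```

>>> carry_out([
  [[-1,-40,0],[0,0,0],-1],
  [[-2,-80,0],[0,0,0],-1],
  [[-3,-120,0],[0,0,0],-1],
  [[-4,-160,0],[0,0,0],-1],
  [[-5,-188,0],[0,0,0],-1],
  [[-6,-201,0],[0,0,0],-1],
  [[-6,-201,0],[0,0,0],-1],
  [[-6,-201,30],[0,0,0],-1],
  [[-6,-201,70],[0,0,0],-1],
  [[-6,-201,105],[0,0,0],-1],
  [[-6,-201,125],[0,0,0],-1],
  [[-6,-201,132],[0,0,0],-1],
])

```text
time: 31.0
tcp_pos: [0.6477, -0.232, 0.1543]
ee_rot: [-0.001, -0.001, 1.0, 0.002]
force: [-1.3, -0.2, -2.1]
gripper_width: 0.284
```

>>> carry_out([
  [[0,0,0],[0,0,0],-1],
  [[0,0,0],[0,0,0],-1],
])

```text
time: 31.2
tcp_pos: [0.6486, -0.2306, 0.1554]
ee_rot: [-0.001, -0.002, 1.0, 0.002]
force: [0.0, -0.2, -1.7]
gripper_width: 0.288
```

>>> carry_out([
  [[1,-5,4],[0,0,0],-1],
  [[1,-5,8],[0,0,0],-1],
  [[1,-5,11],[0,0,0],-1],
  [[1,-5,11],[0,0,0],-1],
  [[1,-5,11],[0,0,0],-1],
  [[1,-5,11],[0,0,0],0.2],
  [[1,-5,11],[0,0,0],1],
  [[1,-5,11],[0,0,0],1],
  [[1,-5,-15],[0,0,0],1],
  [[1,-5,-60],[0,0,0],1],
  [[1,-5,-105],[0,0,0],1],
  [[1,-5,-130],[0,0,0],1],
])

```text
time: 32.4
tcp_pos: [0.6484, -0.2369, 0.2899]
ee_rot: [0.002, -0.002, 1.0, 0.001]
force: [0.7, -0.7, 0.0]
gripper_width: 0.998
```

>>> carry_out([
  [[0,40,0],[0,0,0],1],
  [[0,80,0],[0,0,0],1],
  [[0,110,0],[0,0,0],1],
  [[0,120,0],[0,0,0],1],
  [[0,120,0],[0,0,0],1],
  [[0,120,0],[0,0,0],1],
  [[0,120,0],[0,0,0],1],
])

```text
time: 33.1
tcp_pos: [0.6476, -0.1192, 0.2903]
ee_rot: [0.002, -0.001, 1.0, 0.001]
force: [0.5, -0.4, 0.0]
gripper_width: 1.0
```

```bash
python3 - <<'E'
from h import *
from scipy.optimize import least_squares
st()
t=snap('top'); s=snap('scene'); P=cloud(t)
save(np.hstack([cv2.resize(x['image'],(400,300)) for x in(t,s)]),'fin.png')
H={'brown':(.6566,.0057,.094),'violet':(.6469,-.2359,.143),'white':(.4916,.1279,.127),'red':(.4674,-.1332,.084),'black':(.6351,.2372,.0)}
for n,(x,y,h) in H.items():
    m=(P[...,2]>h+.005-.014)&(P[...,2]<h+.018)&(np.hypot(P[...,0]-x,P[...,1]-y)<.045); q=P[m]
    if len(q): print(n,len(q),'off mm',np.round(((q.min(0)+q.max(0))/2-[x,y,0])[:2]*1e3,1),'ext',np.round(np.ptp(q,0),3),'z99',round(np.percentile(q[:,2],98),4))
o=dict(np.load('last_top.npz'));m=(P[...,2]>.05)&(P[...,1]>.2)&(P[...,1]<.6)&(P[...,0]<.6)&(P[...,0]>.3);q=P[m];print('rack',q.min(0),q.max(0))
E
```

```text
{'time': np.float64(33.1), 'tcp_pos': array([ 0.648, -0.119,  0.29 ]), 'ee_rot': array([ 0.002, -0.001,  1.   ,  0.001]), 'force': array([ 0.494, -0.37 ,  0.038]), 'gripper_width': np.float64(1.0), 'joint_positions': array([-0.32 ,  0.37 ,  0.59 ,  1.417, -0.208,  1.413,  1.842])}
brown 115 off mm [0.7 2.6] ext [0.03  0.029 0.018] z99 0.1013
white 208 off mm [1.  5.1] ext [0.038 0.037 0.011] z99 0.1339
red 58 off mm [4.5 1.8] ext [0.026 0.018 0.015] z99 0.0907
black 819 off mm [-0.5  0. ] ext [0.088 0.088 0.021] z99 0.0162
rack [0.38479145 0.30701971 0.05000091] [0.58866451 0.56586204 0.08458399]
```

View pics/fin.png

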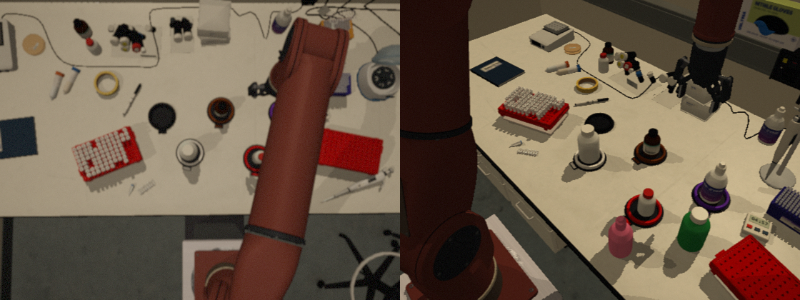

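All four bottles stand upright in their own holders and the black one is empty. The arm hides violet from above, so I check it by the scene camera's depth and then hand in.

```bash
python3 - <<'E'
from h import *
P=cloud(dict(np.load('last_scene.npz')))
m=(P[...,2]>.119)&(P[...,2]<.16)&(np.hypot(P[...,0]-.647,P[...,1]+.236)<.045); q=P[m]
print(len(q),q.min(0),q.max(0))
off=(q[:,:2].min(0)+q[:,:2].max(0))/2-[.6469,-.2359]; print(off)
if len(q)>15 and np.hypot(*off)<.015: print(arm.sign_off())
E
```

```text
206 [ 0.62989769 -0.24844874  0.11926886] [ 0.65936591 -0.22256357  0.14808798]
[-0.0022682   0.00039384]
the job is handed in; nothing more can be done
None
```

I swapped the two pairs through the black spare holder, gripping each bottle by its cap or collar, and handed the job in at about 33 s. No verdict was reported.

Last camera checks:

| Check | Result |
|---|---|
| Amber in brown | 3 mm off centre |
| White in white | 5 mm off centre |
| Red cap in red | 5 mm off centre |
| Violet label in violet | 2 mm off centre |
| Bottle height and tilt | tops at standing height; all look upright |
| Black holder | empty |
| Tube rack | edges within about 1 mm of the start |
| Gripper | open and clear of everything |

- **Violet:** the arm hid it in the top view, so I checked it with the scene camera's depth.
- **Red cap:** the arm partly hid its cap in the top view, so that offset is less exact.
- No check failed or disagreed.

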